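Refill the pipette tip box and shut its lid

ROBOT

A 6-joint arm with a two-finger parallel gripper is mounted at the origin on the work surface. World frame = base frame: x ahead of the robot, y to its left, z up, the work surface at z = 0. Lengths are in m, angles in degrees, forces in N, time in s.
With the tool pointing down it reaches from about 0.275 to 0.825 m from the base axis. Payload 5.2 kg.
Tool frame: the origin (TCP) lies at the very end of the fingers, on their centre line; the grasp point (between the pads) lies 19 mm behind it; z points along the fingers, y is the line along which they close (so a half turn about z gives the same grasp; the last joint's range is limited). The gripper opens to 93 mm and grips with 3 to 60 N. Pads are 15 mm wide; open, the fingers measure 128 mm over their backs; the gripper's body (75 mm by 188 mm) begins 65 mm behind the grasp point.
Start: joints at [55.531, 14.817, 87.949, -0, 77.235, -11.62], TCP at [0.214, 0.507, 0.219] pointing down, gripper open.
Joint ranges: [-179.93, 179.93], [-52.35, 119.4], [10.71, 147.94], [-69.91, 249.91], [12.55, 155.21], [-178.61, 178.61]. Speed limits (degrees/s): [147.25, 147.25, 180, 180, 180, 180].

INTERFACE

Orientations are given as a 3x3 rotation matrix whose columns are the frame's x, y, z axes.
In Python, from bench import bot, viewer, spotter gives the robot as it stands.
- The arm moves only by the tool servo_tool, never from a script. Its argument "plan" is a list of rows, each a list of 2 entries, a list of its own where there are three numbers: the shift along the tool's x, y, z in m, then the turn about the tool's z in rad. A call has exactly 8 rows; each row shifts and turns the commanded pose from where the row before left it, along the tool's axes as they then stand; what a row does not reach is not made up. A row lasts 1/10 s, in which the tool goes at most 50 mm and 8.59 degrees, less where a joint would pass 70% of its speed; a pose out of reach is approached as far as the arm can. A call with a gripper value outside its range is refused whole. "hand" is the opening, from -1 (shut) to 1 (fully open), set as the call begins (left out, the last holds). The fingers move at their own pace and stop on an object; "force" is the grip in N (left out, the last holds). Time passes only in rows, so rows that do not move let the fingers close, or fill a call up. It gives the time, the measured TCP pose, the force, the opening and the grip force at its end, in the units of the state.
- bot.observe(): the state, without advancing time (a new reading comes with each control period).
- viewer.camera(name): name is "side" or "top" or "wrist"; returns (picture, depth): 400x640x3 uint8, red, green, blue; 400x640 float32, m along the optical axis (not along the pixel's ray), 0 where there is no reading.
- viewer.get_calibration(name): a dict with "fx", "fy", "cx", "cy" (pixels), "k1" (the pictures are not rectified: a ray, as slopes to the right and down, at radius r is drawn at 1 + k1 r^2 times it, then the intrinsics apply), "extrinsics" (4x4, takes a point from camera to world coordinates); the wrist camera has in their place "mount" (4x4, takes a point from camera to tool coordinates, whose origin is the TCP and whose axes are the flange's). Camera axes: x right, y up, looking along -z (the intrinsics and any distortion apply to the point x, -y, -z); pixel columns grow to the right and rows downward; lengths in m; the calibration is good to about 2 mm. A picture is of the moment at which its call begins: read the wrist's pose just before it. get_calibration takes no time and is no camera call.
- bot.close_job(): hands the job in; it is judged then, once.
Trained networks look in the newest picture that a camera, given by its name, has taken for a name from the list of things; names that differ only in an ending like _2 or _b are one class to them, and where a whole thing is asked for, a point or a joint stands for the part that bears it (a point fixed in the world has none). Each returns a list of dicts, best first, with "score" (0 to 1); they miss things now and then, are a little off and sometimes report something else, mostly with a low value. They report only what shows in the picture. A call takes as long as a camera call. They do not tell look-alikes from the thing itself.
- spotter.look_for(camera, name): "position" ([x, y, z] in m, in world coordinates, good to about 4 mm: the middle of the surface that is visible of it).
The state is a dict: "clock": time; "q": joint angles; "dq": joint speeds; "joint_efforts": joint torques, N m; "eef_pos": TCP position; "ee_rot": TCP orientation; "force": force on the tool from outside, world axes, zero at the start; "wrist_torque": the same for the moment, N m; "finger_gap": finger opening in m; "finger_force": force on a finger pad.
Only numpy, scipy, OpenCV 4.12 (cv2) and the standard library are available. Lean on these libraries where they do the work, as an engineer would, in place of code of your own. Each camera call takes 0.05 s, during which the arm holds its last target. There are 200 camera calls.

TASK

Refill the blue pipette tip box: pick up the white rack of yellow tips by its orange fin, lower it gently (without dropping it) upright into the open box until it rests on the box floor, and let go of it while the lid is still open. Then swing the hinged lid over and press it fully shut, so that its white tab drops behind the white keeper rim on the front of the box. Leave the bottles, the tube rack and the pipette where they are.

Things in the scene. Friction and masses are not known exactly. Their poses are not given: they have to be found in the camera images.
- tip_box: Blue open-topped tip box, fixed to the bench in a flat grey dock 130 x 150 x 6 mm. Origin: centre of the dock underside, on the bench; z up. Box outside 110 (x) x 130 (y) mm, walls 5 mm, so the pocket is 100 x 120 mm; pocket floor 11 mm, box rim 76 mm above the origin. The lid hinge runs along y on the +x rim; the front is the -x side.
- tip_rack: White rack of yellow tips, 0.16 kg. Origin: centre of underside. Body 92 (x) x 112 (y) mm, lowest 20 mm narrower (84 x 104), deck with tip collars at z = 56 mm. Orange grip fin mid-deck: 60 mm along x, 16 mm thick along y, z = 56 to 90 mm. Fits the pocket with its x along the box x, either way round; seated, its origin is 11 mm above the box origin.
- lid (a joint): Lid angle, rad. 0 = fully shut (its limit), grows as it opens, pi/2 = lid standing on its edge, 2.1 = fully open, leaning back past the hinge. Stiff hinge: the lid stays where it is left; shutting it takes about 2 N at the free edge.
- lid_hinge (a point): Centre of the hinge line, fixed on the box: 55 mm in +x and 76 mm up from the box's origin; the hinge axis is the box's y.
- lid_edge (a point): Middle of the free edge of the lid, at the outside of its top plate. Clear blue lid, a shallow tray 110 mm deep (hinge to free edge) x 130 mm wide x 36 mm high, walls 4 mm. Shut, this point is 110 mm in -x and 36 mm above the hinge (112 mm above the bench), and its axes are those of the box.
- tab_tip (a point): Middle of the lower end of the white tab on the free edge of the lid (40 mm wide along y, 4 mm thick). Shut, it is 59 mm in -x and 62 mm above the box origin.
- keeper (a point): Middle of the top of the white keeper rim, a bar on the front of the box: 56 mm along y, 4 mm thick, top 68 mm above the bench, 65 mm in -x from the box origin; behind it is an 8 mm wide slot for the tab.
- sample_bottle: Bystander: white jar with red cap, 52 mm diameter, 100 mm tall; origin at the centre of its underside.
- reagent_bottle: Bystander: amber bottle with blue cap, 60 mm diameter, 110 mm tall; origin at the centre of its underside.
- tube_rack: Bystander: blue tube rack 100 (x) x 180 (y) x 45 mm with small tubes; origin at the centre of its underside.
- pipette: Bystander: black pipette lying along its x, about 250 mm long, 26 mm thick; origin under its handle's middle.
Not all that is in view belongs to the job. What is shaped like the tip_rack but green is not meant.

How it is judged:
By the outcome, as a careful person would: the job done as asked, in the order asked, and still so for the second after the job is handed in, with the robot touching nothing.
It also fails if it takes over 58 s, if anything falls off the work surface, if the arm or the gripper's body presses on something with over 40 N, if the wrist force passes 120 N, or if a joint passes its speed limit or range.

## Working session

There is one attempt and no reset: what is moved stays moved. The work goes in short steps, Python scripts to look and compute and a tool call to move; the robot and the scene stay as the last step left them, time stands still between calls to the robot, and variables do not carry over. Pictures are saved under pics/ and viewed, at most 10 in all, crops included, and the job is handed in when it is done.

Besides the shell and the picture viewer there is one more tool, called after "Call:" as name([rows], argument=value, ...), one row to a line, values as JSON. servo_tool: Moves the arm, as the interface text tells. Its arguments: {"type":"object","properties":{"plan":{"type":"array","items":{"type":"array"}},"hand":{"type":"number"},"force":{"type":"number"}},"required":["plan"]}

```bash
mkdir -p pics; cat > h.py <<'E'
import numpy as np, cv2
from bench import bot, viewer, spotter
def cloud(name):
    st=bot.observe(); img,d=viewer.camera(name); c=viewer.get_calibration(name)
    K=np.array([[c['fx'],0,c['cx']],[0,c['fy'],c['cy']],[0,0,1.]])
    v,u=np.mgrid[0:400,0:640].astype(np.float32)
    p=cv2.undistortPoints(np.stack([u.ravel(),v.ravel()],1)[:,None],K,np.array([c['k1'],0,0,0,0.]))[:,0].reshape(400,640,2)
    P=np.stack([p[...,0]*d,-p[...,1]*d,-d],-1)
    if 'extrinsics' in c: T=np.array(c['extrinsics'])
    else:
        B=np.eye(4);B[:3,:3]=st['ee_rot'];B[:3,3]=st['eef_pos'];T=B@np.array(c['mount'])
    W=P@T[:3,:3].T+T[:3,3]; W[d==0]=np.nan
    return img,d,W
def save(img,f): cv2.imwrite('pics/'+f,img[...,::-1])
E
python3 - <<'E'
from h import *
for n in('top','side'):
    img,d,W=cloud(n); save(img,n+'0.png'); np.save(n+'0.npy',W)
    for t in('tip_box','tip_rack','lid','lid_edge','keeper','tab_tip','lid_hinge'):
        print(n,t,[(np.round(r['position'],3).tolist(),round(r['score'],2)) for r in spotter.look_for(n,t)][:3])
s=bot.observe();print(s['clock'],np.round(s['ee_rot'],3),s['finger_gap'],s['force'])
E
```

```text
top tip_box []
top tip_rack [([0.617, -0.242, 0.052], 0.97), ([0.466, -0.168, 0.054], 0.8)]
top lid [([0.427, 0.092, 0.174], 0.74)]
top lid_edge [([0.425, 0.089, 0.172], 0.8)]
top keeper [([0.483, 0.071, 0.048], 0.58)]
top tab_tip [([0.428, 0.086, 0.172], 0.65)]
top lid_hinge [([0.483, 0.072, 0.054], 0.87), ([0.509, -0.425, 0.024], 0.48)]
side tip_box [([0.47, 0.051, 0.07], 0.79)]
side tip_rack [([0.462, -0.212, 0.059], 0.75), ([0.615, -0.274, 0.058], 0.74)]
side lid [([0.423, 0.09, 0.118], 0.91)]
side lid_edge [([0.428, 0.092, 0.12], 0.69)]
side keeper [([0.47, 0.054, 0.066], 0.94)]
side tab_tip [([0.426, 0.09, 0.119], 0.82)]
side lid_hinge [([0.471, 0.054, 0.066], 0.68), ([0.465, -0.213, 0.056], 0.5)]
0.8 [[-0.922  0.388 -0.   ]
 [ 0.388  0.922  0.   ]
 [ 0.     0.    -1.   ]] 0.09333135057006811 [ 0.73396335  0.1673492  -0.3431451 ]
```

View pics/top0.png

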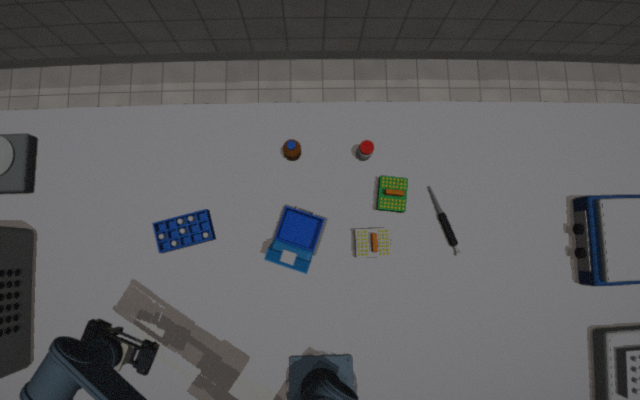

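View pics/side0.png

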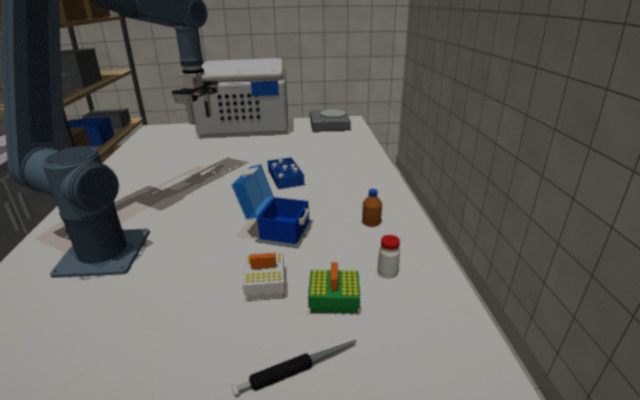

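The task wants the white rack. Two things could be taken for it: the white rack with the orange fin at top (372,242) / side (264,272), and the green one at top (392,194) / side (333,288). I choose the white one. The box is at top (295,240), with its open lid on the robot side at (288,258) and its front facing away. Next I'll check a close crop and measure.

```bash
cat > m.py <<'E'
from h import *
def rect(P):
    (c,s,a)=cv2.minAreaRect(P[:,:2].astype(np.float32)*1000); return np.round(c,1),np.round(s,1),round(a,1)
E
python3 - <<'E'
from m import *
img=cv2.imread('pics/top0.png'); W=np.load('top0.npy')
cv2.imwrite('pics/crop0.png',cv2.resize(img[165:285,245:425],None,fx=4,fy=4,interpolation=cv2.INTER_CUBIC))
hsv=cv2.cvtColor(img,cv2.COLOR_BGR2HSV); x,y,z=W[...,0],W[...,1],W[...,2]
o=(hsv[...,0]<18)&(hsv[...,1]>170)&(hsv[...,2]>100)&(z>.02)&(abs(x-.466)<.07)&(abs(y+.17)<.07)
P=W[o];print('fin',o.sum(),rect(P),np.nanmedian(P,0))
r=(z>.03)&(z<.075)&(abs(x-.466)<.09)&(abs(y+.17)<.085)&(hsv[...,1]<120)|o
print('rack',rect(W[r]))
b=(hsv[...,0]>95)&(hsv[...,0]<130)&(hsv[...,1]>100)&(abs(y-.07)<.12)&(x>.35)&(x<.68)
for lo,hi in((.0,.03),(.06,.085),(.085,.11),(.11,.14),(.14,.2)):
    q=W[b&(z>lo)&(z<hi)]
    print(lo,len(q),rect(q) if len(q)>4 else '',np.round(q.min(0),3),np.round(q.max(0),3))
E
```

```text
fin 64 (array([ 462.5, -173.2]), array([50.4, 11.9]), 2.1) [ 0.46086381 -0.172883    0.08890092]
rack (array([ 462.2, -173.2]), array([ 92.2, 113.8]), 1.0)
0.0 1146 (array([515.3,  56.7]), array([127.2, 111.2]), 70.5) [ 0.445 -0.021  0.002] [0.585 0.134 0.03 ]
0.06 632 (array([494.9,  67.4]), array([130.1, 144.1]), 70.4) [ 0.408 -0.015  0.06 ] [0.582 0.147 0.083]
0.085 13 (array([454.2,  82.9]), array([128.2,  28.8]), 80.5) [0.43  0.022 0.085] [0.478 0.148 0.105]
0.11 11 (array([442. ,  85.2]), array([126.6,  16. ]), 75.1) [0.419 0.025 0.116] [0.466 0.148 0.139]
0.14 424 (array([418.4,  93.8]), array([128.3,  45.9]), 70.2) [0.377 0.028 0.142] [0.459 0.158 0.187]
```

View pics/crop0.png

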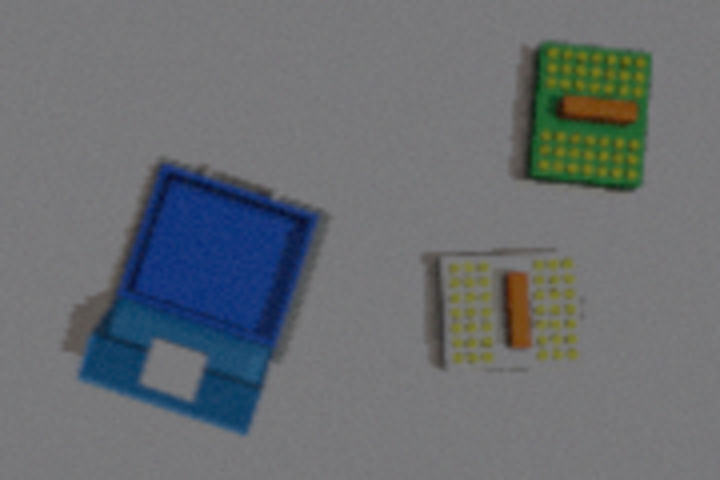

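The crop shows the white rack (target) at crop (515,310), with its fin running up and down the picture (along world x). The green decoy is at (598,110), the box at (230,250), and its lid leans open toward the robot at (180,370). I'll fly over the box for a wrist view first.

Call:
servo_tool([
  [[0, 0, -0.035], -0.141],
  [[0, 0, -0.035], -0.141],
  [[0, 0, -0.035], -0.141],
  [[-0.022, -0.04, 0], 0],
  [[-0.022, -0.04, 0], 0],
  [[-0.022, -0.04, 0], 0],
  [[-0.022, -0.04, 0], 0],
  [[-0.022, -0.04, 0], 0],
], hand=-0.1)

```text
clock: 1.6
eef_pos: [0.3288, 0.308, 0.3239]
ee_rot: [[-1.0, -0.025, 0.001], [-0.025, 1.0, 0.0], [-0.001, 0.0, -1.0]]
force: [0.1, 0.2, -0.1]
finger_gap: 0.0423
finger_force: 0.0
```

Call:
servo_tool([
  [[-0.0225, -0.0405, 0], 0],
  [[-0.0225, -0.0405, 0], 0],
  [[-0.0225, -0.0405, 0], 0],
  [[-0.0225, -0.0405, 0], 0],
  [[-0.0225, -0.0405, 0], 0],
  [[-0.0225, -0.0405, 0], 0],
  [[0, 0, 0], 0],
  [[0, 0, 0], 0],
])

```text
clock: 2.4
eef_pos: [0.4694, 0.0691, 0.3233]
ee_rot: [[-1.0, -0.021, -0.001], [-0.021, 1.0, 0.001], [0.001, 0.001, -1.0]]
force: [0.5, 0.2, -0.1]
finger_gap: 0.0418
finger_force: 0.0
```

```bash
python3 - <<'E'
from m import *
s=bot.observe();print(s['clock'],s['eef_pos'],np.round(s['ee_rot'],3),s['finger_gap'])
img,d,W=cloud('wrist');save(img,'w1.png');np.save('w1.npy',W)
hsv=cv2.cvtColor(img,cv2.COLOR_RGB2HSV);x,y,z=W[...,0],W[...,1],W[...,2]
b=(hsv[...,0]>95)&(hsv[...,0]<130)&(hsv[...,1]>100)&(abs(y-.07)<.14)&(x>.33)&(x<.68)
for lo,hi in((.005,.02),(.065,.085),(.085,.11),(.11,.14),(.14,.16),(.16,.2)):
    q=W[b&(z>lo)&(z<hi)]
    if len(q)>4: print(lo,len(q),rect(q),np.round(np.median(q,0),3))
for t in('tip_rack','lid_edge','keeper','tab_tip','lid_hinge'):
    print(t,[(np.round(r['position'],3).tolist(),round(r['score'],2)) for r in spotter.look_for('wrist',t)][:3])
E
```

```text
2.4 [0.46935939 0.06909016 0.32332453] [[-1.    -0.021 -0.001]
 [-0.021  1.     0.001]
 [ 0.001  0.001 -1.   ]] 0.041766136423416735
0.005 5331 (array([518.7,  56.7]), array([120.4,  90.2]), 70.2) [0.518 0.056 0.012]
0.065 2948 (array([504. ,  61.9]), array([130. , 130.3]), 70.3) [0.476 0.058 0.077]
0.085 119 (array([449.4,  81.3]), array([127.5,  19.9]), 70.2) [0.467 0.139 0.097]
0.11 105 (array([444.1,  83.4]), array([127. ,  14.8]), 71.1) [0.462 0.141 0.125]
0.14 56 (array([439.1,  85.3]), array([127.1,   8. ]), 70.8) [0.458 0.143 0.149]
0.16 4803 (array([421.4,  92. ]), array([129.6,  47.4]), 70.2) [0.412 0.091 0.176]
tip_rack [([0.608, -0.23, 0.052], 0.97), ([0.46, -0.163, 0.051], 0.96)]
lid_edge [([0.417, 0.088, 0.17], 0.59)]
keeper [([0.468, 0.072, 0.078], 0.83)]
tab_tip [([0.421, 0.089, 0.181], 0.8)]
lid_hinge [([0.466, 0.068, 0.072], 0.79)]
```

View pics/w1.png

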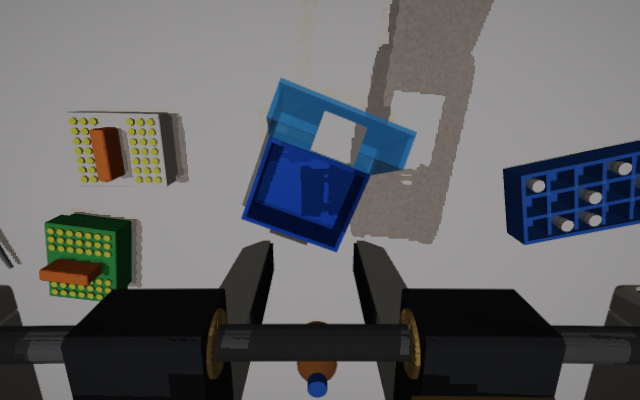

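The wrist view shows the box pocket at (305,195), its lid standing open behind it at (340,130) with the white tab piece at (340,137), the white rack at (115,148) with its fin at (107,153), and the green decoy at (90,258). Now I'll fit the box and lid pose.

```bash
python3 - <<'E'
from m import *
W=np.load('w1.npy');img=cv2.imread('pics/w1.png');hsv=cv2.cvtColor(img,cv2.COLOR_BGR2HSV);z=W[...,2]
a=np.radians(160.3);ex=np.array([np.cos(a),np.sin(a)]);ey=np.array([-ex[1],ex[0]])
c=np.array([.519,.0567])
L=np.stack([(W[...,:2]-c)@ex,(W[...,:2]-c)@ey,z],-1)*1000
blue=(hsv[...,0]>95)&(hsv[...,0]<130)&(hsv[...,1]>100)
near=(abs(L[...,0])<200)&(abs(L[...,1])<90)
pc=lambda q:np.round(np.percentile(q,[0.5,2,50,98,99.5]),1)
f=L[blue&near&(L[...,2]<15)&(L[...,2]>7)];print('floor x',pc(f[:,0]),'y',pc(f[:,1]))
r=L[blue&near&(abs(L[...,2]-76)<4)];print('rim x',pc(r[:,0]),'y',pc(r[:,1]),'z',pc(r[:,2]))
fr=r[abs(r[:,1])<50];print('front rim x',pc(fr[fr[:,0]<-20][:,0]))
t=L[near&(L[...,2]>158)&(L[...,1]>-90)]
print('top x',pc(t[:,0]),'y',pc(t[:,1]),'z',pc(t[:,2]))
for i in np.arange(40,140,5):
    q=t[(t[:,0]>i)&(t[:,0]<i+5)]
    if len(q)>3: print(i,len(q),pc(q[:,2]))
p=L[near&(L[...,2]>90)&(L[...,2]<158)&(abs(L[...,1])<55)]
for i in np.arange(80,160,10):
    q=p[(p[:,2]>i)&(p[:,2]<i+10)]
    if len(q)>3: print('plate z',i,len(q),pc(q[:,0]))
w=(hsv[...,1]<40)&(hsv[...,2]>130)&near&(L[...,2]>40);print('white',w.sum(),np.round(np.percentile(L[w],[2,50,98],axis=0),1))
E
```

```text
floor x [-44.2 -43.2   1.6  43.3  44.5] y [-59.5 -57.8   1.3  58.1  59.8]
rim x [-48.6 -47.9  56.8  79.3  80. ] y [-64.5 -63.9  16.4  64.4  64.9] z [72.2 73.1 76.9 79.7 79.9]
front rim x [-49.  -48.7 -45.3 -43.4 -43.3]
top x [ 27.   35.   76.5 120.2 125.8] y [-66.2 -63.6   8.5  81.   88.1] z [172.  173.9 424.5 432.8 433.2]
40 455 [326.8 330.4 399.8 413.2 414.7]
45 3250 [325.9 329.1 370.5 424.8 425.6]
50 2505 [327.7 335.3 423.8 432.2 432.6]
55 3491 [331.7 349.  426.8 432.9 433.2]
60 3869 [329.1 339.3 431.8 433.  433.3]
65 8613 [328.1 335.1 425.6 432.8 433.1]
70 7631 [341.2 355.9 425.2 432.6 433. ]
75 3205 [409.2 410.2 425.2 432.6 433.1]
80 4372 [189.9 191.  425.7 433.  433.4]
85 4718 [166.6 189.4 431.6 433.  433.4]
90 6455 [178.9 181.1 428.8 433.  433.3]
95 6934 [179.4 180.2 425.3 432.7 433.1]
100 3150 [177.5 178.1 420.9 430.6 431.7]
105 1478 [176.  176.4 184.  416.5 417.4]
110 1033 [174.1 174.7 177.2 414.4 415.2]
115 885 [172.6 172.9 174.8 181.8 182.6]
120 875 [171.2 171.4 173.2 175.1 175.5]
125 467 [170.1 170.4 172.1 173.5 173.7]
white 1657 [[-59.9 -18.6  68.3]
 [ 96.3   3.8 186.3]
 [115.2  21.6 191.8]]
```

```bash
python3 - <<'E'
from m import *
W=np.load('w1.npy');img=cv2.imread('pics/w1.png');hsv=cv2.cvtColor(img,cv2.COLOR_BGR2HSV);z=W[...,2]
o=(hsv[...,0]<16)&(hsv[...,1]>150)&(abs(W[...,0]-.462)<.06)&(abs(W[...,1]+.173)<.06)
t=o&(z>.085);print('fin top',t.sum(),rect(W[t]),np.median(W[t],0)); print('fin all',rect(W[o]))
r=(z>.045)&(z<.066)&(abs(W[...,0]-.462)<.08)&(abs(W[...,1]+.173)<.075)
print('deck',rect(W[r]),np.median(W[r],0))
print(np.round(viewer.get_calibration('wrist')['mount'],3))
E
```

```text
fin top 808 (array([ 463.5, -174.3]), array([58.9, 16.9]), 0.3) [ 0.46212951 -0.17288479  0.09023651]
fin all (array([ 463.5, -174.2]), array([41.3, 56.4]), 60.1)
deck (array([ 464.4, -175.1]), array([ 92.2, 114.3]), 1.0) [ 0.45934927 -0.1622491   0.05406405]
[[-0.001  0.955  0.296  0.082]
 [ 1.     0.001  0.    -0.   ]
 [-0.     0.296 -0.955 -0.167]
 [ 0.     0.     0.     1.   ]]
```

Call:
servo_tool([
  [[0.0016, -0.035, 0.02], 0],
  [[0.0016, -0.035, 0.02], 0],
  [[0.0016, -0.035, 0.02], 0],
  [[0.0016, -0.035, 0.02], 0],
  [[0.0016, -0.035, 0.02], 0],
  [[0.0016, -0.034, 0.02], 0],
  [[0.0017, -0.034, 0.02], 0],
  [[0, 0, 0], 0],
])

```text
clock: 3.5
eef_pos: [0.4626, -0.1752, 0.1812]
ee_rot: [[-1.0, -0.022, -0.004], [-0.022, 1.0, 0.001], [0.004, 0.001, -1.0]]
force: [-0.2, 0.2, 0.0]
finger_gap: 0.0416
finger_force: 0.0
```

```bash
python3 - <<'E'
from m import *
s=bot.observe();print(s['clock'],s['eef_pos'],np.round(s['ee_rot'],3),np.round(s['q'],1))
img,d,W=cloud('wrist');hsv=cv2.cvtColor(img,cv2.COLOR_RGB2HSV);z=W[...,2]
o=(hsv[...,0]<16)&(hsv[...,1]>150)&(abs(W[...,0]-.462)<.06)&(abs(W[...,1]+.173)<.06)
t=o&(z>.085);print('fin top',t.sum(),rect(W[t]),np.median(W[t],0))
r=(z>.045)&(z<.072)&(abs(W[...,0]-.462)<.08)&(abs(W[...,1]+.173)<.075)
print('deck',r.sum(),rect(W[r]),np.percentile(W[r],[50,98],axis=0)[:,2])
E
```

```text
3.5 [ 0.46255727 -0.17520709  0.18117822] [[-1.    -0.022 -0.004]
 [-0.022  1.     0.001]
 [ 0.004  0.001 -1.   ]] [-3.360e+01  1.100e+01  9.840e+01 -1.000e-01  7.080e+01 -1.249e+02]
fin top 1400 (array([ 462.8, -179.7]), array([46.8, 58.5]), 82.2) [ 0.46141652 -0.17531527  0.09059837]
deck 11431 (array([ 464.4, -175.3]), array([ 92. , 112.8]), 0.7) [0.05408231 0.05780479]
```

Call:
servo_tool([
  [[-0.001, 0, 0.03], 0],
  [[0, 0, 0.03], 0],
  [[0, 0, 0.025], 0],
  [[0, 0, 0.02], 0],
  [[0, 0, 0.012], 0],
  [[0, 0, 0], 0],
  [[0, 0, 0], 0],
  [[0, 0, 0], 0],
])

```text
clock: 4.35
eef_pos: [0.4658, -0.1735, 0.068]
ee_rot: [[-1.0, -0.025, 0.002], [-0.025, 1.0, -0.001], [-0.002, -0.001, -1.0]]
force: [-0.2, -0.1, 0.3]
finger_gap: 0.0419
finger_force: 0.0
```

Call:
servo_tool([
  [[0, 0, 0], 0],
  [[0, 0, 0], 0],
  [[0, 0, 0], 0],
  [[0, 0, 0], 0],
  [[0, 0, 0], 0],
  [[0, 0, 0], 0],
  [[0, 0, 0], 0],
  [[0, 0, 0], 0],
], hand=-1, force=30)

```text
clock: 5.15
eef_pos: [0.465, -0.1736, 0.0669]
ee_rot: [[-1.0, -0.024, 0.0], [-0.024, 1.0, -0.001], [-0.0, -0.001, -1.0]]
force: [0.4, -1.0, 3.7]
finger_gap: 0.0157
finger_force: 30.0
```

Call:
servo_tool([
  [[0, 0, -0.015], 0],
  [[0, 0, -0.03], 0],
  [[0, 0, -0.035], 0],
  [[0, 0, -0.035], 0],
  [[0, 0, -0.035], 0],
  [[0, 0, -0.035], 0],
  [[0, 0, -0.025], 0],
  [[0, 0, 0], 0],
])

```text
clock: 5.95
eef_pos: [0.4662, -0.174, 0.2798]
ee_rot: [[-1.0, -0.024, 0.005], [-0.024, 1.0, -0.003], [-0.005, -0.003, -1.0]]
force: [-0.1, -0.2, -2.2]
finger_gap: 0.0158
finger_force: 30.0
```

Call:
servo_tool([
  [[0, 0, 0], 0.145],
  [[0, 0, 0], 0.145],
  [[0, 0, 0], 0.145],
  [[0, 0, 0], 0.145],
  [[0, 0, 0], 0.145],
  [[0, 0, 0], 0.145],
  [[0, 0, 0], 0.145],
  [[0, 0, 0], 0.145],
])

```text
clock: 6.75
eef_pos: [0.464, -0.1726, 0.2743]
ee_rot: [[-0.416, 0.909, -0.003], [0.909, 0.416, 0.002], [0.003, -0.002, -1.0]]
force: [-0.5, 0.1, -1.6]
finger_gap: 0.0157
finger_force: 30.0
```

Call:
servo_tool([
  [[0, 0, 0], 0.145],
  [[0, 0, 0], 0.145],
  [[0, 0, 0], 0.145],
  [[0, 0, 0], 0.145],
  [[0, 0, 0], 0.145],
  [[0, 0, 0], 0.145],
  [[0, 0, 0], 0.145],
  [[0, 0, 0], 0.145],
])

```text
clock: 7.55
eef_pos: [0.464, -0.1726, 0.2743]
ee_rot: [[0.668, 0.745, -0.003], [0.745, -0.668, 0.002], [-0.0, -0.004, -1.0]]
force: [-0.1, 0.1, -1.3]
finger_gap: 0.0161
finger_force: 30.0
```

Call:
servo_tool([
  [[0, 0, 0], 0.145],
  [[0, 0, 0], 0.145],
  [[0, 0, 0], 0.145],
  [[0, 0, 0], 0.145],
  [[0, 0, 0], 0.145],
  [[0, 0, 0], 0.145],
  [[0, 0, 0], 0.145],
  [[0, 0, 0], 0],
])

```text
clock: 8.35
eef_pos: [0.464, -0.1727, 0.2745]
ee_rot: [[0.986, -0.17, -0.003], [-0.17, -0.986, 0.002], [-0.003, -0.002, -1.0]]
force: [-0.8, 0.5, -1.7]
finger_gap: 0.0155
finger_force: 30.0
```

Call:
servo_tool([
  [[0, 0, -0.01], 0.087],
  [[0, 0, 0], 0.087],
  [[-0.005, -0.03, 0], 0],
  [[-0.005, -0.042, 0], 0],
  [[-0.006, -0.046, 0], 0],
  [[-0.006, -0.046, 0], 0],
  [[-0.006, -0.042, 0], 0],
  [[-0.0034, -0.028, 0], 0],
])

```text
clock: 9.15
eef_pos: [0.5134, 0.0607, 0.2853]
ee_rot: [[0.944, -0.33, -0.002], [-0.33, -0.944, 0.001], [-0.002, -0.0, -1.0]]
force: [0.3, -0.6, -0.9]
finger_gap: 0.0157
finger_force: 30.0
```

Call:
servo_tool([
  [[0, 0, 0], 0],
  [[0, 0, 0], 0],
  [[0, 0, 0], 0],
  [[0, 0, 0], 0],
  [[0, 0, 0], 0],
  [[0, 0, 0], 0],
  [[0, 0, 0], 0],
  [[0, 0, 0], 0],
])

```text
clock: 9.95
eef_pos: [0.514, 0.0574, 0.2867]
ee_rot: [[0.942, -0.337, 0.0], [-0.337, -0.942, -0.0], [0.0, -0.0, -1.0]]
force: [-0.3, -0.0, -2.0]
finger_gap: 0.0156
finger_force: 30.0
```

```bash
python3 - <<'E'
from m import *
s=bot.observe();print(s['clock'],s['eef_pos'],np.round(s['ee_rot'],3),np.round(s['q'],1))
img,d,W=cloud('wrist');save(img,'w2.png');np.save('w2.npy',W)
z=W[...,2]
a=np.radians(160.3);ex=np.array([np.cos(a),np.sin(a)]);ey=np.array([-ex[1],ex[0]])
L=np.concatenate([np.stack([(W[...,:2]-[.5135,.0587])@ex,(W[...,:2]-[.5135,.0587])@ey],-1),z[...,None]],-1)*1000
near=(abs(L[...,:2])<90).all(-1)
pc=lambda q:np.round(np.percentile(q,[0.5,2,50,98,99.5]),1) if len(q) else None
for n,lo,hi in(('rackbody',215,250),('deck',250,272),('rim',66,80)):
    q=L[near&(L[...,2]>lo)&(L[...,2]<hi)];print(n,len(q),pc(q[:,0]),pc(q[:,1]),pc(q[:,2]))
E
```

```text
9.95 [0.51397498 0.05740811 0.28672621] [[ 0.942 -0.337  0.   ]
 [-0.337 -0.942 -0.   ]
 [ 0.    -0.    -1.   ]] [ -6.    9.2  85.6  -0.   85.2 103.7]
rackbody 415 [-49.7 -49.7 -49.4 -49.1 -49.1] [-53.1 -51.6  -3.3  53.2  55.1] [241.4 242.  246.4 249.9 250. ]
deck 1626 [-49.7 -49.7 -49.4  -6.5  11.4] [-55.2 -52.9   1.9  54.8  56.9] [250.1 250.4 263.4 271.9 272. ]
rim 1300 [-65.5 -65.5 -51.6 -23.9 -22. ] [-65.2 -64.7  -0.2  64.3  64.9] [66.1 66.5 76.3 78.2 78.6]
```

View pics/w2.png

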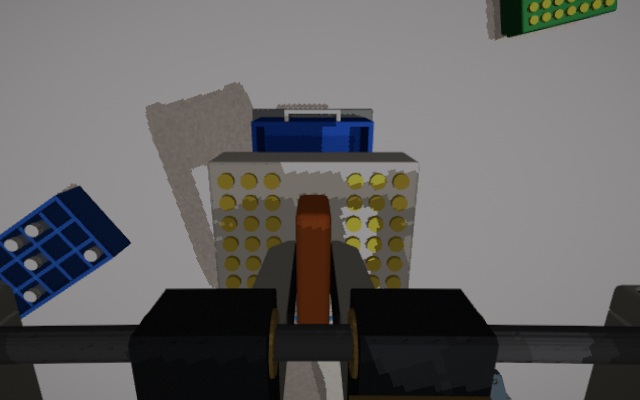

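The wrist view shows the held rack square and level at (313,220). Ahead of it is the box front with the pocket at (312,135) and the keeper at (312,115). The rack looks parallel to the box and laterally centred. Now I'll measure the fore-aft offset.

```bash
python3 - <<'E'
from m import *
W=np.load('w2.npy');z=W[...,2]
a=np.radians(160.3);ex=np.array([np.cos(a),np.sin(a)]);ey=np.array([-ex[1],ex[0]])
L=np.concatenate([np.stack([(W[...,:2]-[.5135,.0587])@ex,(W[...,:2]-[.5135,.0587])@ey],-1),z[...,None]],-1)*1000
near=(abs(L[...,:2])<90).all(-1)
for lo in(72,74):
    q=L[near&(abs(L[...,2]-76)<78-lo)&(abs(L[...,1])<55)];print(np.histogram(q[:,0],np.arange(-68,-30,2)))
q=L[near&(abs(L[...,2]-11)<4)&(abs(L[...,1])<55)];print('floor',np.percentile(q[:,0],[1,50,99]),len(q))
q=L[near&(abs(L[...,2]-68)<2)&(abs(L[...,1])<40)];print('keeper',np.histogram(q[:,0],np.arange(-70,-40,2)),np.percentile(q[:,1],[1,99]))
q=L[near&(L[...,2]>273)&(L[...,2]<315)&(abs(L[...,1])<9)];print('fin',np.percentile(q,[1,50,99],axis=0))
q=L[near&(L[...,2]>215)&(L[...,2]<262)];
for y0 in(-50,-25,0,25):
    s=q[(q[:,1]>y0)&(q[:,1]<y0+25)];print(y0,np.percentile(s[:,0],[2,10]),s[:,2].min())
E
```

```text
(array([  0,   6,   8,   0,   0,   1,   0, 208, 207, 103,   0,   0,   0,
         0,   0,   0,   0,   0]), array([-68, -66, -64, -62, -60, -58, -56, -54, -52, -50, -48, -46, -44,
       -42, -40, -38, -36, -34, -32]))
(array([  0,   0,   0,   0,   0,   0,   0, 208, 207, 103,   0,   0,   0,
         0,   0,   0,   0,   0]), array([-68, -66, -64, -62, -60, -58, -56, -54, -52, -50, -48, -46, -44,
       -42, -40, -38, -36, -34, -32]))
floor [-61.22818563 -28.63605852 -12.07561382] 2385
keeper (array([  0,   0, 106, 102,  15,  16,  15,  12,  55,   0,   0,   0,   0,
         0]), array([-70, -68, -66, -64, -62, -60, -58, -56, -54, -52, -50, -48, -46,
       -44, -42])) [-35.64387963  29.80970479]
fin [[-47.80805647  -8.66650274 273.09143255]
 [-17.63482693   0.36077665 309.80604359]
 [ 21.47855023   8.55457884 312.47467141]]
-50 [-49.71823769 -49.6154052 ] 241.28006753726197
-25 [-49.64998083 -49.57718202] 241.15527645295322
0 [-49.63908696 -49.54256139] 241.4344767472928
25 [-49.5342157  -49.45492827] 244.84685536101202
```

Call:
servo_tool([
  [[-0.003, -0.001, 0.02], 0],
  [[0, 0, 0.025], 0],
  [[0, 0, 0.025], 0],
  [[0, 0, 0.025], 0],
  [[0, 0, 0.02], 0],
  [[0, 0, 0.01], 0],
  [[0, 0, 0], 0],
  [[0, 0, 0], 0],
])

```text
clock: 10.8
eef_pos: [0.5121, 0.0596, 0.1624]
ee_rot: [[0.942, -0.336, 0.001], [-0.336, -0.942, -0.0], [0.001, -0.0, -1.0]]
force: [0.2, 0.3, -1.1]
finger_gap: 0.016
finger_force: 30.0
```

Call:
servo_tool([
  [[0, 0, 0], 0],
  [[0, 0, 0], 0],
  [[0, 0, 0], 0],
  [[0, 0, 0], 0],
  [[0, 0, 0], 0],
  [[0, 0, 0], 0],
  [[0, 0, 0], 0],
  [[0, 0, 0], 0],
])

```text
clock: 11.6
eef_pos: [0.5115, 0.0596, 0.1616]
ee_rot: [[0.942, -0.337, -0.0], [-0.337, -0.942, -0.0], [-0.0, 0.0, -1.0]]
force: [0.1, -0.0, -0.9]
finger_gap: 0.0161
finger_force: 30.0
```

```bash
cat > rel.py <<'E'
from m import *
s=bot.observe();p=s['eef_pos'];print(s['clock'],p,np.round(s['ee_rot'],3)[:2,0],np.round(s['force'],1))
img,d,W=cloud('wrist');save(img,'w3.png');np.save('w3.npy',W);z=W[...,2]
a=np.radians(160.3);ex=np.array([np.cos(a),np.sin(a)]);ey=np.array([-ex[1],ex[0]])
D=W[...,:2]-[.5135,.0587]
L=np.concatenate([np.stack([D@ex,D@ey],-1),z[...,None]],-1)*1000
near=(abs(L[...,:2])<90).all(-1);b=p[2]*1000-67
q=L[near&(abs(L[...,2]-76)<2.5)&(abs(L[...,1])<50)];print('front rim',np.percentile(q[:,0],[1,5,50]),len(q))
q=L[near&(abs(L[...,2]-76)<2.5)];print('rim y',np.percentile(q[:,1],[.5,2,98,99.5]))
q=L[near&(L[...,2]>b+15)&(L[...,2]<b+56)&(L[...,2]>79)]
for y0 in(-50,-25,0,25):
    t=q[(q[:,1]>y0)&(q[:,1]<y0+25)];print('rack front',y0,np.percentile(t[:,0],[2,10]))
print('rack y',np.percentile(q[:,1],[.5,2,98,99.5]))
print('tcp local',(p[:2]-[.5135,.0587])@ex*1000,(p[:2]-[.5135,.0587])@ey*1000)
E
python3 rel.py
```

```text
11.6 [0.51145016 0.05960327 0.16162097] [ 0.942 -0.337] [ 0.1 -0.  -0.9]
front rim [-53.86178348 -53.79595435 -51.65084917] 973
rim y [-65.10125659 -64.393729    64.03807403  64.76871377]
rack front -50 [-46.43601831 -46.20109011]
rack front -25 [-46.43204718 -46.25633919]
rack front 0 [-46.38358508 -46.2076048 ]
rack front 25 [-46.29378302 -45.99181732]
rack y [-55.68078507 -54.53154459  53.79298014  54.95587903]
tcp local 2.234353346896047 -0.15941488517671684
```

Call:
servo_tool([
  [[-0.0005, 0, 0.01], 0],
  [[0, 0, 0.012], 0],
  [[0, 0, 0.012], 0],
  [[0, 0, 0.012], 0],
  [[0, 0, 0.012], 0],
  [[0, 0, 0.012], 0],
  [[0, 0, 0.004], 0],
  [[0, 0, 0], 0],
])

```text
clock: 12.45
eef_pos: [0.5105, 0.0598, 0.0867]
ee_rot: [[0.942, -0.337, -0.002], [-0.337, -0.942, 0.0], [-0.002, 0.0, -1.0]]
force: [0.2, -0.1, -1.9]
finger_gap: 0.0159
finger_force: 30.0
```

Call:
servo_tool([
  [[0, 0, 0.002], 0],
  [[0, 0, 0.002], 0],
  [[0, 0, 0.0015], 0],
  [[0, 0, 0.0015], 0],
  [[0, 0, 0], 0],
  [[0, 0, 0], 0],
  [[0, 0, 0], 0],
  [[0, 0, 0], 0],
])

```text
clock: 13.25
eef_pos: [0.5111, 0.0598, 0.0807]
ee_rot: [[0.942, -0.336, 0.0], [-0.336, -0.942, -0.0], [0.0, -0.0, -1.0]]
force: [-0.6, 0.1, -1.5]
finger_gap: 0.0159
finger_force: 30.0
```

Call:
servo_tool([
  [[0, 0, 0.001], 0],
  [[0, 0, 0.001], 0],
  [[0, 0, 0.0005], 0],
  [[0, 0, 0.0005], 0],
  [[0, 0, 0.0005], 0],
  [[0, 0, 0], 0],
  [[0, 0, 0], 0],
  [[0, 0, 0], 0],
])

```text
clock: 14.05
eef_pos: [0.5109, 0.0598, 0.0779]
ee_rot: [[0.942, -0.336, 0.0], [-0.336, -0.942, -0.0], [0.0, 0.0, -1.0]]
force: [-3.2, -0.1, 5.5]
finger_gap: 0.0157
finger_force: 30.0
```

Call:
servo_tool([
  [[0, 0, 0], 0],
  [[0, 0, 0], 0],
  [[0, 0, 0], 0],
  [[0, 0, 0], 0],
  [[0, 0, 0], 0],
  [[0, 0, 0], 0],
  [[0, 0, 0], 0],
  [[0, 0, 0], 0],
], hand=-0.3)

```text
clock: 14.85
eef_pos: [0.511, 0.0598, 0.0771]
ee_rot: [[0.942, -0.336, 0.0], [-0.336, -0.942, 0.0], [-0.0, -0.0, -1.0]]
force: [-0.0, 0.2, 0.4]
finger_gap: 0.0325
finger_force: 0.0
```

Call:
servo_tool([
  [[0, 0, -0.02], 0],
  [[0, 0, -0.035], 0],
  [[0, 0, -0.04], 0],
  [[0, 0, -0.04], 0],
  [[0, 0, -0.04], 0],
  [[0, 0, -0.04], 0],
  [[0, 0, -0.025], 0],
  [[0, 0, 0], 0],
])

```text
clock: 15.65
eef_pos: [0.5128, 0.0596, 0.3215]
ee_rot: [[0.942, -0.336, 0.008], [-0.336, -0.942, -0.001], [0.008, -0.002, -1.0]]
force: [0.8, 0.1, -0.1]
finger_gap: 0.0326
finger_force: 0.0
```

```bash
python3 - <<'E'
from m import *
s=bot.observe();p=s['eef_pos'];print(s['clock'],p,np.round(s['ee_rot'],3)[:2,0],np.round(s['force'],1),np.round(s['q'],1))
img,d,W=cloud('wrist');save(img,'w4.png');z=W[...,2]
a=np.radians(160.3);ex=np.array([np.cos(a),np.sin(a)]);ey=np.array([-ex[1],ex[0]])
D=W[...,:2]-[.5135,.0587];L=np.concatenate([np.stack([D@ex,D@ey],-1),z[...,None]],-1)*1000
n=(abs(L[...,:2])<48).all(-1)
q=L[n&(L[...,2]<90)];print(np.histogram(q[:,2],np.arange(0,95,5)))
q=L[n&(L[...,2]>95)&(L[...,2]<108)];print('fin',np.percentile(q,[1,50,99],axis=0))
q=L[n&(L[...,2]>62)&(L[...,2]<72)]
for k in (-1,1):
    print('deck z by side',np.median(q[q[:,0]*k>20][:,2]) if (q[:,0]*k>20).any() else None,np.median(q[q[:,1]*k>25][:,2]))
E
```

```text
15.65 [0.51280918 0.05963427 0.32150602] [ 0.942 -0.336] [ 0.8  0.1 -0.1] [ -5.8   8.1  82.2   0.   89.2 103.9]
(array([   0,    0,    0,    0,    0,    0,    0,   61,   15,    0,   60,
         19, 2230, 2774,   12,    4,   10,    6]), array([ 0,  5, 10, 15, 20, 25, 30, 35, 40, 45, 50, 55, 60, 65, 70, 75, 80,
       85, 90]))
fin [[-29.50607624  -8.23716813  98.47572397]
 [ -1.13089884  -1.33453646 101.40941796]
 [ 28.65650306   6.70188387 103.42470689]]
deck z by side 65.10132552189141 65.37327720694425
deck z by side 65.21093933088434 65.43511202214574
```

View pics/w4.png

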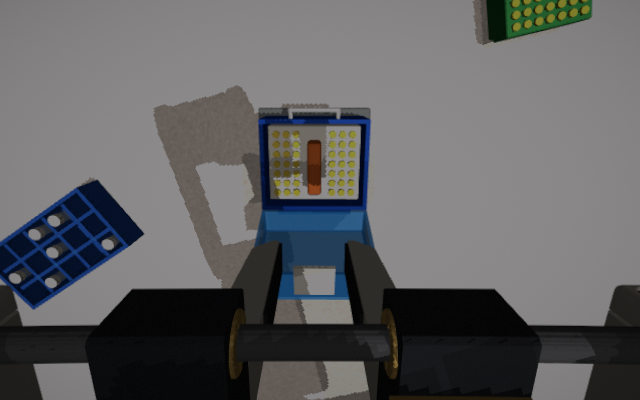

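The rack is seated level: the deck is at about 65 mm all round and the fin top at 101 mm, which matches its seated height. In the picture it sits in the pocket at (313,165), and the lid is still open behind it at (313,245). Next I close the fingers and go behind the lid.

Call:
servo_tool([
  [[-0.025, 0, 0], 0],
  [[-0.036, 0, 0], 0],
  [[-0.036, 0, 0], 0],
  [[-0.03, 0, 0], 0],
  [[-0.02, 0, 0], 0],
  [[0, 0, 0], 0],
  [[0, 0, 0], 0],
  [[0, 0, 0], 0],
], hand=-1)

```text
clock: 16.5
eef_pos: [0.3731, 0.1089, 0.3164]
ee_rot: [[0.942, -0.337, -0.001], [-0.337, -0.942, -0.0], [-0.001, 0.001, -1.0]]
force: [0.1, 0.1, -0.4]
finger_gap: 0.0007
finger_force: 0.0
```

Call:
servo_tool([
  [[0, 0, 0.025], 0],
  [[0, 0, 0.03], 0],
  [[0, 0, 0.03], 0],
  [[0, 0, 0.03], 0],
  [[0, 0, 0.025], 0],
  [[0, 0, 0.02], 0],
  [[0, 0, 0], 0],
  [[0, 0, 0], 0],
])

```text
clock: 17.3
eef_pos: [0.373, 0.109, 0.157]
ee_rot: [[0.941, -0.337, -0.001], [-0.337, -0.941, -0.0], [-0.001, 0.0, -1.0]]
force: [-0.6, -0.3, 0.3]
finger_gap: 0.0003
finger_force: 0.0
```

Call:
servo_tool([
  [[0.01, 0, 0], 0],
  [[0.01, 0, 0], 0],
  [[0.01, 0, 0], 0],
  [[0.01, 0, 0], 0],
  [[0.01, 0, 0], 0],
  [[0.01, 0, 0], 0],
  [[0.01, 0, 0], 0],
  [[0, 0, 0], 0],
])

```text
clock: 18.1
eef_pos: [0.4403, 0.085, 0.1572]
ee_rot: [[0.941, -0.337, 0.002], [-0.337, -0.941, -0.0], [0.002, -0.0, -1.0]]
force: [-0.0, -0.8, 0.7]
finger_gap: 0.0005
finger_force: 0.0
```

```bash
python3 - <<'E'
from m import *
print(bot.observe()['eef_pos'],bot.observe()['clock'])
img,d,W=cloud('side');save(img[110:270,180:380].repeat(3,0).repeat(3,1),'s5.png')
E
```

```text
[0.44031153 0.08499523 0.15719201] 18.1
```

View pics/s5.png

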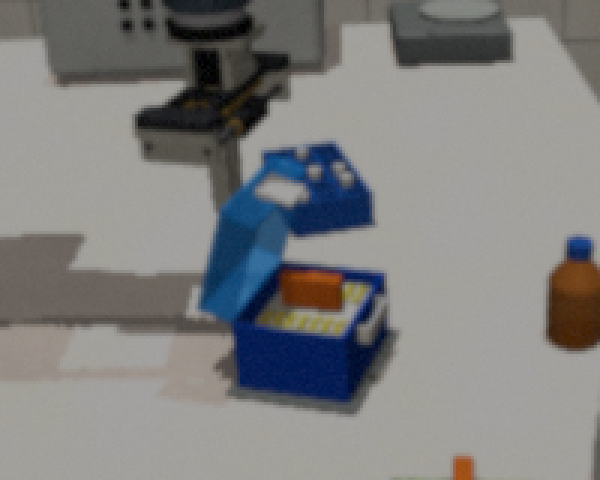

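The side view shows the finger at crop (228,190) pushing the lid at (245,240), which now stands just past upright toward the box. The rack is in the box at (315,305). I'll continue along the arc.

Call:
servo_tool([
  [[0.0115, 0, 0], 0],
  [[0.0115, 0, 0], 0],
  [[0.0115, 0, 0], 0],
  [[0.0115, 0, 0], 0],
  [[0.0065, 0, 0.002], 0],
  [[0.0065, 0, 0.002], 0],
  [[0.0065, 0, 0.002], 0],
  [[0.0065, 0, 0.002], 0],
])

```text
clock: 18.95
eef_pos: [0.5067, 0.0613, 0.1489]
ee_rot: [[0.942, -0.336, -0.0], [-0.336, -0.942, 0.0], [-0.0, 0.0, -1.0]]
force: [-0.8, -0.1, -0.1]
finger_gap: 0.0
finger_force: 0.3
```

Call:
servo_tool([
  [[0.0065, 0, 0.004], 0],
  [[0.0065, 0, 0.004], 0],
  [[0.0065, 0, 0.004], 0],
  [[0.0065, 0, 0.004], 0],
  [[0.0035, 0, 0.003], 0],
  [[0.0035, 0, 0.003], 0],
  [[0.0035, 0, 0.003], 0],
  [[0.0035, 0, 0.003], 0],
])

```text
clock: 19.75
eef_pos: [0.5442, 0.0479, 0.121]
ee_rot: [[0.942, -0.336, 0.0], [-0.336, -0.942, -0.0], [0.0, -0.0, -1.0]]
force: [-0.9, 0.6, 0.0]
finger_gap: 0.0003
finger_force: 0.2
```

Call:
servo_tool([
  [[0.003, 0, 0.001], 0],
  [[0.003, 0, 0.001], 0],
  [[0, 0, 0.0015], 0],
  [[0, 0, 0.0015], 0],
  [[0, 0, 0.0015], 0],
  [[0, 0, 0.001], 0],
  [[0, 0, 0.001], 0],
  [[0, 0, 0], 0],
])

```text
clock: 20.55
eef_pos: [0.5494, 0.046, 0.1125]
ee_rot: [[0.942, -0.336, -0.0], [-0.336, -0.942, 0.0], [-0.0, 0.0, -1.0]]
force: [-0.2, 0.8, 0.1]
finger_gap: 0.0004
finger_force: 0.0
```

Call:
servo_tool([
  [[0, 0, 0.0005], 0],
  [[0, 0, 0.0005], 0],
  [[0, 0, 0.0005], 0],
  [[0, 0, 0], 0],
  [[0, 0, 0], 0],
  [[0, 0, 0], 0],
  [[0, 0, 0], 0],
  [[0, 0, 0], 0],
])

```text
clock: 21.35
eef_pos: [0.5496, 0.046, 0.1121]
ee_rot: [[0.942, -0.336, 0.0], [-0.336, -0.942, -0.0], [0.0, 0.0, -1.0]]
force: [-2.4, 0.3, 7.4]
finger_gap: 0.0007
finger_force: 4.0
```

Call:
servo_tool([
  [[0, 0, 0.0005], 0],
  [[0, 0, 0.0005], 0],
  [[0, 0, 0], 0],
  [[0, 0, 0], 0],
  [[0, 0, 0], 0],
  [[0, 0, 0], 0],
  [[0, 0, 0], 0],
  [[0, 0, 0], 0],
])

```text
clock: 22.15
eef_pos: [0.5496, 0.046, 0.112]
ee_rot: [[0.942, -0.336, 0.001], [-0.336, -0.942, -0.0], [0.001, -0.0, -1.0]]
force: [-4.8, 0.4, 14.0]
finger_gap: 0.0006
finger_force: 6.9
```

Call:
servo_tool([
  [[0, 0, -0.01], 0],
  [[0, 0, -0.03], 0],
  [[-0.02, 0, -0.04], 0],
  [[-0.02, 0, -0.04], 0],
  [[-0.02, 0, -0.04], 0],
  [[-0.02, 0, -0.03], 0],
  [[0, 0, 0], 0],
  [[0, 0, 0], 0],
])

```text
clock: 22.95
eef_pos: [0.4744, 0.073, 0.3008]
ee_rot: [[0.942, -0.336, 0.002], [-0.336, -0.942, -0.0], [0.002, -0.0, -1.0]]
force: [0.3, 0.2, 0.1]
finger_gap: 0.0006
finger_force: 0.0
```

```bash
python3 - <<'E'
from m import *
s=bot.observe();print(s['eef_pos'],s['clock'],s['force'])
img,d,W=cloud('wrist');save(img,'w6.png');z=W[...,2]
a=np.radians(160.3);ex=np.array([np.cos(a),np.sin(a)]);ey=np.array([-ex[1],ex[0]])
D=W[...,:2]-[.5135,.0587];L=np.concatenate([np.stack([D@ex,D@ey],-1),z[...,None]],-1)*1000
for i in range(-70,60,10):
    q=L[(abs(L[...,1])<60)&(L[...,0]>i)&(L[...,0]<i+10)&(L[...,2]<140)&(L[...,2]>20)]
    if len(q): print(i,len(q),np.round(np.percentile(q[:,2],[5,50,95]),1))
print('tab_tip',spotter.look_for('wrist','tab_tip')[:2])
E
```

```text
[0.4743641  0.07299171 0.30075496] 22.95 [0.31832425 0.17592095 0.05753458]
-70 294 [58.9 68.5 70.2]
-60 852 [ 97.5 112.2 113.7]
-50 1356 [111.3 112.5 113.8]
-40 1346 [111.4 112.7 114. ]
-30 1243 [111.5 112.8 114.1]
-20 1296 [111.6 112.8 114. ]
-10 1196 [111.6 112.8 114. ]
0 1182 [111.5 112.7 113.9]
10 1163 [111.6 112.8 114.1]
20 1064 [111.5 112.8 114. ]
30 1139 [111.6 112.7 114. ]
40 1032 [111.5 112.7 113.9]
50 679 [111.5 112.7 113.9]
tab_tip [{'position': [0.5168, 0.0577, 0.1142], 'score': 0.9}, {'position': [0.5157, 0.4207, 0.0348], 'score': 0.42}]
```

View pics/w6.png

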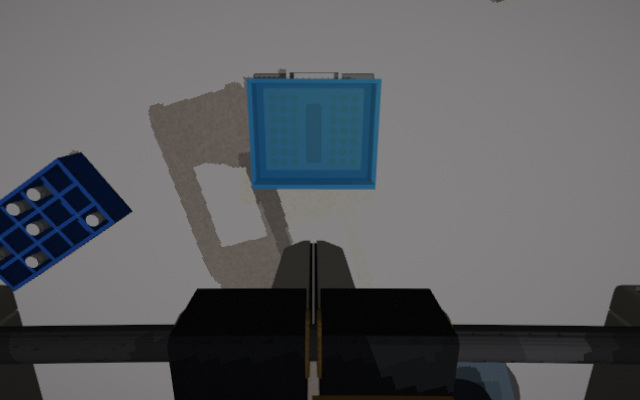

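The lid is flat at 112 to 113 mm over its whole depth, so it is shut. In the picture it is at (313,130), with the rack and fin visible through it, and the tab sits behind the keeper at (313,75). The robot is clear, so I'm handing in.

```bash
python3 -c "
from bench import bot
print(bot.close_job())"
```

```text
the job is handed in; nothing more can be done
None
```

The white rack is seated level on the box floor, released while the lid was open; the lid is pressed fully shut (flat at 112–113 mm) with its tab behind the keeper, and the job was handed in at about 23 s of the 58 s.

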